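# Set the bench supply's dial and lock it

## Task

On the sloping bench supply, turn the big pointer dial clockwise until its pointer lines up with the little triangular set-point marker on the scale, without shifting the marker. Then fit the forked key over the wing-headed lock screw on the same panel, turn it clockwise to its stop without touching the lock with the gripper, and stand the key upright on the bench again, fork down. Leave the other things where they are.

Things in the scene. Friction and masses are not known exactly. Their poses are not given: they have to be found in the camera images.
- console: Fixed grey wedge-shaped power supply, 300 mm wide (y), 200 deep (x), 35 high at its -x edge (towards the robot), 158 at the back. Origin: centre of the underside. The top panel slopes 31.5 deg; its outward normal is (-0.523, 0, 0.853) in this frame, through (0, 0, 0.0963). The dial is on the robot's left, the lock 150 mm to its right; two small round knobs (14 mm high) and a display play no part.
- dial_grip (a point): Grip point on the dial's axis, 28 mm out from the panel. z: the dial's axis (panel's outward normal); x: along the grip bar towards the pointer. The dial is a black disc of radius 30 mm with a grip bar 54 mm long (x), 14 thick (y), its sides from 8 to 34 mm out from the panel; a pointed nose at one end reaches to radius 40 mm.
- dial_tip (a point): Tip of the dial's pointer nose, 40 mm from the dial's axis, 5 mm out from the panel. x axis: radially outward; z: the panel's normal.
- dial (a joint): Dial angle, rad, 0 to 4.71, growing clockwise as seen looking onto the panel. Friction holds it where it is left (0.05 N m). It points exactly at the marker when joint dial equals joint marker.
- marker_tip (a point): Inner point of the set-point marker, a dark steel triangle 15 mm long, 16 wide, lying on the scale round the dial, apex towards the dial's axis, at radius 45 to 60 mm, up to 8 mm out from the panel. x: radially outward from the dial's axis; z: the panel's normal. This point lies 5 mm out from the panel.
- marker (a joint): Angle of the marker round the dial's axis, rad, same zero and sense as joint dial. It must not be shifted (stiff, 0.3 N m).
- wing: Wing head of the lock screw, an upright steel bar 26 mm long (its x axis), 5 mm thick (y), from 6 to 22 mm out from the panel. Origin: on the lock's axis at the panel surface; z: the axis (the panel's outward normal). To be turned with the key only.
- lock (a joint): Lock angle, rad, 0 (loose) to 1.22 (stop, locked), growing clockwise as seen looking onto the panel. Friction 0.06 N m.
- key: Loose key, 92 mm tall, standing on its fork. Origin: centre of its underside, z up along the key. Fork: two steel prongs, each 30 mm long (x), 10 thick (y), 18 high, with an open slot 9 mm wide between them running along x; above it a disc 35 mm across up to 26 mm, a shaft 12 thick up to 52, and a black paddle handle 36 wide (x), 14 thick (y), from 52 to 92 mm. 130 to 210 g.
- spool: Bystander: solder wire spool 62 mm across, 38 mm high. Origin: centre of the underside.
- flux: Bystander: small white jar with black lid, 42 mm across, 85 mm high. Origin: centre of the underside.
- meter: Bystander: hand multimeter lying on its back, 145 x 72 x 30 mm. Origin: centre of the underside.
- pliers: Bystander: pliers lying flat, about 165 mm long, 14 mm high. Origin: near the pivot, on the bench.
- tray: Bystander: open white parts tray 110 x 160 x 30 mm with dividers. Origin: centre of the underside.
- mug: Bystander: white mug 78 mm across, 90 mm high. Origin: centre of the underside.
- driver: Bystander: black-handled screwdriver lying on the bench, 170 mm long, 26 mm thick. Origin: mid-length, on the bench.
Not all that is in view belongs to the job. Leave any blue, green or orange look-alike of the key alone.

How it is judged (in metres and radians):
On the way, in this order (a step that is already met when the one before it is completed fails the run):
1. the dial's pointer is lined up with the marker and at rest (angle between the x axis of dial_tip and the x axis of marker_tip, either way round below 0.08 rad and distance between dial_tip and marker_tip below 0.02 m and velocity of joint dial between -0.05 and 0.05 rad/s), for 0.3 s.
2. the lock is turned to its stop with the dial still on the marker (value of joint lock above 1.05 rad and angle between the x axis of dial_tip and the x axis of marker_tip, either way round below 0.08 rad and distance between dial_tip and marker_tip below 0.02 m), for 0.2 s.
At the end, for the whole second after the job is handed in: The dial's pointer is within 0.08 rad (about 4.5 degrees) of the marker, the lock is turned to more than 1.05 of its 1.22 rad, and the key stands upright, fork down, on the bench (within 0.1 rad, its underside less than 6 mm above the bench), released and at rest (all of step 2 and angle between key's own z axis and vertical below 0.1 rad and height (world z) of key between -0.004 and 0.006 m and linear speed of key below 0.02 m/s); the robot touches nothing.
It fails at once if the gripper touches the lock's wing head itself (contact force between the fingers and wing above 0.5 N).
It fails at once if the marker is shifted by more than 4 mm (distance of marker_tip from where it was at the start of the episode above 0.004 m).
It fails at once if a bystander is moved by more than 30 mm (distance of any of spool, flux, meter, pliers, tray, mug, driver from where it was at the start of the episode above 0.03 m).
It also fails if it takes over 64 s, if anything falls off the work surface, if the arm or the gripper's body presses on something with over 40 N, if the wrist force passes 120 N, or if a joint passes its speed limit or range.

## Robot

A 6-joint arm with a two-finger parallel gripper is mounted at the origin on the work surface. World frame = base frame: x ahead of the robot, y to its left, z up, the work surface at z = 0. Lengths are in mm, angles in degrees, forces in N, time in s.
With the tool pointing down it reaches from about 325 to 925 mm from the base axis. Payload 3.1 kg.
Tool frame: the origin (TCP) lies at the very end of the fingers, on their centre line; the grasp point (between the pads) lies 19 mm behind it (env.grip_point_offset is the distance from the TCP to the grasp point, in mm); z points along the fingers, y is the line along which they close (so a half turn about z gives the same grasp; the last joint's range is limited). The gripper opens to 85 mm and grips with 20 to 120 N. Pads are 22 mm wide; open, the fingers measure 114 mm over their backs; the gripper's body (76 mm by 85 mm) begins 54 mm behind the grasp point. The pads swing forward as they close: fully open they stand 13 mm farther back than shut.
Start: joints at [-73.751, 12.427, 92.441, -0, 75.132, -6.429], TCP at [240.988, -576.684, 231.3] pointing down, gripper open.
Joint ranges: [-157.48, 157.48], [-44.54, 120.13], [17.64, 146.25], [-64.5, 244.5], [7.68, 150.69], [-147.95, 147.95]. Speed limits (degrees/s): [159.86, 159.86, 180, 180, 180, 180].

## Interface

Orientations are given as [roll, pitch, yaw] about the fixed x, y, z axes, in that order (R = Rz(yaw) Ry(pitch) Rx(roll)).
In Python, from plant import env, eyes, ticket gives the robot as it stands. The module is installed in compiled form; this text tells all that it offers.
- The arm moves only by the tool apply_moves, never from a script. Its argument "moves" is a list of rows, each a list of 3 entries, a list of its own where there are three numbers: the finger opening in cm, from 0 to 8.54, then the shift along the tool's x, y, z in cm, then the turn about the tool's z in rad. A call has 1 to 5 rows; each row shifts and turns the commanded pose from where the row before left it, along the tool's axes as they then stand; what a row does not reach is not made up. A row lasts 1/8 s, in which the tool goes at most 62.5 mm and 10.7 degrees, less where a joint would pass 70% of its speed; a pose out of reach is approached as far as the arm can. A call is refused whole if a number of a shift passes 6.25 or a number of a turn 0.188, either way. A call with a gripper value outside its range is refused whole. The fingers move at their own pace and stop on an object; "force" is the grip in N (left out, the last holds). Time passes only in rows, so rows that do not move let the fingers close. It gives the time, the measured TCP pose, the force, the opening and the grip force at its end, in the units of the state.
- env.observe(): the state, without advancing time (a new reading comes with each control period).
- eyes.capture(name): name is "side" or "top" or "wrist"; returns (picture, depth): 420x560x3 uint8, red, green, blue; 420x560 float32, mm along the optical axis (not along the pixel's ray), 0 where there is no reading.
- eyes.get_calibration(name): a dict with "fovy" (degrees; the focal length in pixels is half the picture's height over the tangent of half this angle, whatever the lens; pixels are square), "cx", "cy" (the principal point, pixels), "k1" (the pictures are not rectified: a ray, as slopes to the right and down, at radius r is drawn at 1 + k1 r^2 times it, then the intrinsics apply), "pose" (4x4, takes a point from camera to world coordinates). Camera axes: x right, y down, z forward; pixel columns grow to the right and rows downward; lengths in mm; the calibration is good to about 2 mm. A picture is of the moment at which its call begins: read the wrist's pose just before it. get_calibration takes no time and is no camera call; for the wrist camera it gives the pose at the moment of the call.
- ticket.sign_off(): hands the job in; it is judged then, once.
The state is a dict: "t": time; "qpos": joint angles; "joint_vel": joint speeds; "tau": joint torques, N m; "eef_pos": TCP position; "eef_rot": TCP orientation; "force": force on the tool from outside, world axes, zero at the start; "ft_torque": the same for the moment, N m; "finger_gap": finger opening in mm; "gripper_force": force on a finger pad.
Only numpy, scipy, OpenCV 4.12 (cv2) and the standard library are available. Lean on these libraries where they do the work, as an engineer would, in place of code of your own. Each camera call takes 0.05 s, during which the arm holds its last target. There are 200 camera calls.

## Working session

There is one attempt and no reset: what is moved stays moved. The work goes in short steps, Python scripts to look and compute and a tool call to move; the robot and the scene stay as the last step left them, time stands still between calls to the robot, and variables do not carry over. Pictures are saved under pics/ and viewed, at most 10 in all, crops included, and the job is handed in when it is done.

Besides the shell and the picture viewer there is one more tool, called after ">>>" in YAML: its name, and indented under it one key for each argument. apply_moves: Moves the arm, as the interface text tells. Its arguments: {"type":"object","properties":{"moves":{"type":"array"},"force":{"type":"number"}},"required":["moves"]}

```bash
mkdir -p pics; cat > h.py <<'E'
import numpy as np, cv2
from plant import env, eyes, ticket
from scipy.spatial.transform import Rotation as R
def cap(n):
    c=eyes.get_calibration(n); p,d=eyes.capture(n); return p,d,c
def K(c):
    f=210/np.tan(np.radians(c['fovy'])/2); return f
def rays(c,uv):
    f=K(c); uv=np.atleast_2d(np.array(uv,float)); q=(uv-[c['cx'],c['cy']])/f
    s=q.copy()
    for _ in range(20): s=q/(1+c['k1']*(s**2).sum(1,keepdims=True))
    return np.c_[s,np.ones(len(s))]
def world(c,uv,depth):
    P=np.array(c['pose']); r=rays(c,uv)*np.atleast_1d(depth)[:,None]
    return r@P[:3,:3].T+P[:3,3]
def onplane(c,uv,p0,n):
    P=np.array(c['pose']); d=rays(c,uv)@P[:3,:3].T; o=P[:3,3]; n=np.array(n)
    return o+d*(((np.array(p0)-o)@n)/(d@n))[:,None]
def cloud(c,d):
    v,u=np.nonzero(d>0); return u,v,world(c,np.c_[u,v],d[v,u])
def proj(c,pts):
    P=np.array(c['pose']); q=(np.atleast_2d(pts)-P[:3,3])@P[:3,:3]; s=q[:,:2]/q[:,2:]
    return s*(1+c['k1']*(s**2).sum(1,keepdims=True))*K(c)+[c['cx'],c['cy']]
def save(n,p): cv2.imwrite('pics/'+n+'.png',cv2.cvtColor(p,cv2.COLOR_RGB2BGR))
def tool():
    s=env.observe(); return s,np.array(s['eef_pos']),R.from_euler('xyz',s['eef_rot'],degrees=True).as_matrix()
E
python3 - <<'E'
from h import *
s=env.observe();print(s)
for n in('top','side'):
    p,d,c=cap(n);save(n+'0',p);np.savez(n+'0',p=p,d=d);print(n,c)
E
```

```text
{'t': 0.0, 'qpos': array([-7.37517111e+01,  1.24786109e+01,  9.25294141e+01, -7.88407914e-04,
        7.51313461e+01, -6.43047394e+00]), 'joint_vel': array([ 0.04443547,  0.03580249,  0.00375238, -0.05402703,  0.05941244,
        0.01914627]), 'tau': array([-3.53626083e-04, -3.96846306e+01, -3.03856659e+01, -2.02286196e-04,
        9.65807587e-03, -6.18593843e-08]), 'eef_pos': array([ 240.74418793, -575.88379722,  229.9396777 ]), 'eef_rot': array([-1.79861420e+02, -1.48524725e-02,  2.26789481e+01]), 'force': array([-0.93907921, -0.1133225 , -0.82620146]), 'ft_torque': array([-0.01248501,  0.02468999, -0.04347804]), 'gripper_force': 0.0, 'finger_gap': 85.72457930536287}
top {'fovy': 57.63774113776055, 'cx': 278.383352373605, 'cy': 210.81823965658361, 'k1': -0.1037290149163022, 'pose': array([[ 1.01523873e-02, -9.96041957e-01,  8.83026028e-02,
         3.60038681e+02],
       [-9.99946202e-01, -9.92490136e-03,  3.01489397e-03,
        -1.73146179e+01],
       [-2.12656627e-03, -8.83284607e-02, -9.96089133e-01,
         1.10016549e+03],
       [ 0.00000000e+00,  0.00000000e+00,  0.00000000e+00,
         1.00000000e+00]])}
side {'fovy': 43.81813002890455, 'cx': 273.89010417004266, 'cy': 207.77914024532836, 'k1': -0.17756525485501082, 'pose': array([[-9.80338816e-01, -1.42610192e-01,  1.36374992e-01,
         2.74158302e+02],
       [-1.96369528e-01,  6.37291633e-01, -7.45183456e-01,
         9.59271780e+02],
       [ 1.93601143e-02, -7.57312160e-01, -6.52766022e-01,
         9.57521133e+02],
       [ 0.00000000e+00,  0.00000000e+00,  0.00000000e+00,
         1.00000000e+00]])}
```

View pics/top0.png

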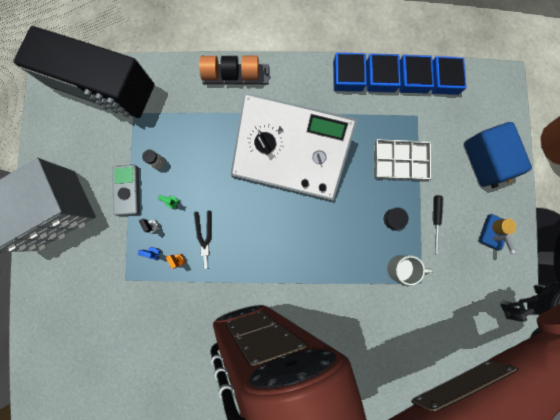

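View pics/side0.png

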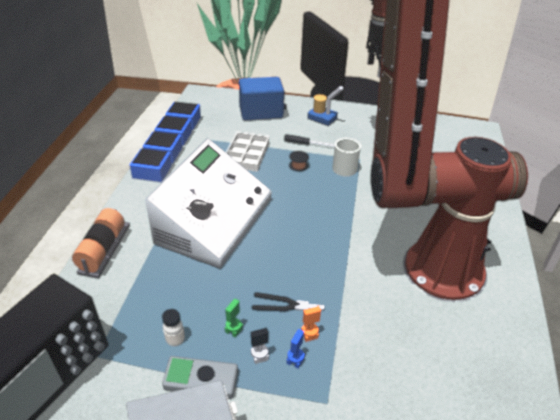

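The top view shows the console around (293,147), the dial at (264,143), the lock at (320,157) and the steel/black key at (149,226). The look-alikes are green (169,202), blue (149,253) and orange (176,261).

```bash
python3 - <<'E'
from h import *
z=np.load('top0.npz');p,d=z['p'],z['d'];c=eyes.get_calibration('top')
a=cv2.resize(p[105:185,225:345],None,fx=6,fy=6,interpolation=cv2.INTER_CUBIC)[:, :]
b=cv2.resize(p[185:275,130:190],None,fx=6,fy=6,interpolation=cv2.INTER_CUBIC)
z=np.load('side0.npz');ps,ds=z['p'],z['d']
b=cv2.resize(ps[165:235,170:245],(390,364),interpolation=cv2.INTER_CUBIC); k=cv2.resize(ps[290:370,225:325],(400,320),interpolation=cv2.INTER_CUBIC)
a=cv2.resize(a,(600,400)); save('cropA',a)
im=np.zeros((364,800,3),np.uint8); im[:,:390]=b; im[:320,395:795]=k; save('cropB',im)
u,v,P=cloud(c,d)
m=(u>235)&(u<350)&(v>98)&(v<195)&(P[:,2]>40)
Q=P[m]
rng=np.random.default_rng(0);best=0
for _ in range(500):
    t=Q[rng.choice(len(Q),3,False)];n=np.cross(t[1]-t[0],t[2]-t[0]);n/=np.linalg.norm(n)+1e-9
    i=abs((Q-t[0])@n)<3
    if i.sum()>best:best=i.sum();I=i
q=Q[I];o=q.mean(0);n=np.linalg.svd(q-o)[2][2];n*=np.sign(n[2]);I=abs((Q-o)@n)<3
print(best,len(Q),'n',n,'o',o,'slope',np.degrees(np.arccos(n[2])),'yaw',np.degrees(np.arctan2(-n[1],-n[0])))
np.savez('plane',n=n,o=o)
h=(P-o)@n
# dial: dark points 15+ out
for nm,uu,vv,r in(('dial',264,143,22),('lock',320,157,10)):
    mm=(np.hypot(u-uu,v-vv)<r)&(h>6)&(h<60)
    print(nm,mm.sum(),P[mm].mean(0) if mm.any() else '',h[mm].max() if mm.any() else '')
    print(np.c_[u[mm],v[mm],h[mm].round()].astype(int)[::6].tolist() if nm=='lock' else '')
mm=(np.hypot(u-149,v-226)<16)&(P[:,2]>15)
print('key',np.c_[u[mm],v[mm],P[mm].round()].astype(int)[::3].tolist())
E
```

```text
7199 8779 n [-0.51284283  0.12220199  0.84974049] o [625.7207554  -47.6238957  102.91233641] slope 31.816544990665513 yaw -13.402705224288948
dial 323 [629.42102884  23.01497895 115.44148233] 37.10295087332303

lock 44 [ 591.27800577 -119.87428955  107.7534432 ] 21.386776392270452
[[321, 151, 7], [322, 153, 7], [323, 155, 7], [318, 157, 17], [320, 158, 15], [320, 159, 18], [319, 161, 21], [321, 162, 20]]
key [[142, 218, 426, 352, 91], [142, 219, 424, 351, 93], [145, 219, 425, 349, 76], [139, 220, 421, 361, 90], [142, 220, 421, 351, 94], [145, 220, 422, 347, 83], [150, 220, 425, 351, 29], [153, 220, 426, 345, 21], [140, 221, 418, 358, 90], [143, 221, 418, 348, 94], [146, 221, 419, 347, 75], [149, 221, 422, 353, 31], [152, 221, 423, 346, 26], [155, 221, 423, 341, 16], [141, 222, 415, 353, 95], [144, 222, 416, 345, 95], [147, 222, 417, 344, 75], [150, 222, 420, 352, 27], [153, 222, 420, 342, 29], [156, 222, 420, 338, 17], [142, 223, 413, 351, 93], [145, 223, 413, 343, 91], [148, 223, 414, 343, 69], [151, 223, 417, 349, 26], [154, 223, 417, 340, 27], [140, 224, 410, 356, 95], [143, 224, 
[... 380 characters left out ...]
155, 226, 408, 336, 29], [142, 227, 402, 351, 92], [145, 227, 402, 343, 91], [148, 227, 403, 337, 86], [151, 227, 405, 345, 37], [154, 227, 405, 339, 29], [157, 227, 406, 332, 23], [144, 228, 400, 345, 93], [147, 228, 400, 337, 93], [150, 228, 401, 337, 67], [153, 228, 402, 342, 28], [156, 228, 403, 334, 25], [143, 229, 397, 347, 94], [146, 229, 397, 338, 96], [149, 229, 397, 333, 89], [152, 229, 400, 346, 26], [155, 229, 400, 337, 26], [144, 230, 394, 345, 92], [147, 230, 394, 337, 91], [150, 230, 395, 336, 70], [153, 230, 397, 343, 26], [144, 231, 392, 345, 91], [147, 231, 392, 341, 81], [150, 231, 393, 340, 57], [153, 231, 394, 341, 29], [149, 232, 390, 342, 59], [152, 232, 391, 347, 21]]
```

View pics/cropA.png

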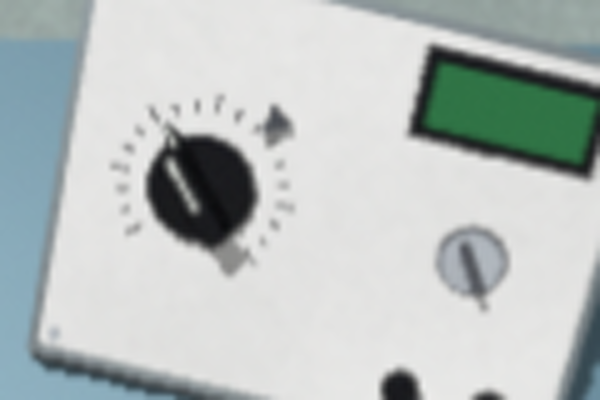

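View pics/cropB.png

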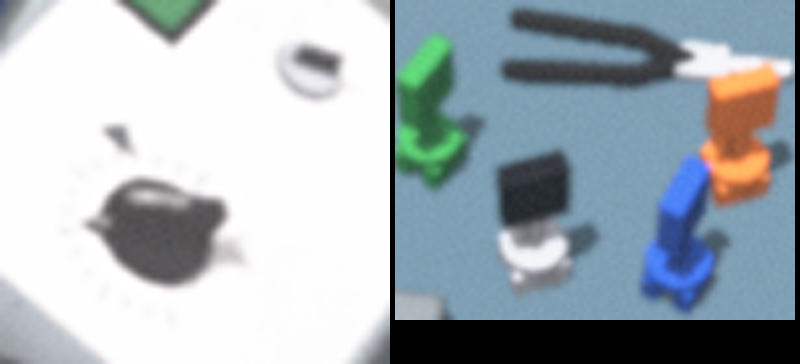

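The crops show the pointer nose at top-view pixel (258.6,130), the dial centre at about (265,143) and the marker apex at about (278,131). The wing slants at about (318–322,154–165), and the key's paddle faces the side camera. Next I check which turn format the interface accepts.

>>> apply_moves:
  moves:
    - [8.5,[0,0,0],[0,0,0]]

```text
invalid input
```

```bash
python3 - <<'E'
from h import *
s,p,T=tool();print(s['t'],p,T)
c=eyes.get_calibration('wrist');P=np.array(c['pose']);print(c['fovy'],T.T@P[:3,:3],T.T@(P[:3,3]-p))
c=eyes.get_calibration('top');z=np.load('plane.npz');n,o=z['n'],z['o']
print('plane pts dial,tip(5),marker in/apex, base, lock', onplane(c,[[265.4,143]],o,n))
xy={}
for nm,uv,h in(('discC',(265.4,143),8),('tip',(258.6,130),5),('mk',(278.4,131),5),('wa',(317.5,153.5),22),('wb',(322,166),22),('lockdisc',(319.3,157),4)):
    xy[nm]=onplane(c,[uv],o+h*n,n)[0]-h*n;print(nm,xy[nm])
print(np.linalg.norm(xy['discC']-xy['lockdisc']),np.linalg.norm(xy['discC']-xy['tip']),np.linalg.norm(xy['discC']-xy['mk']),np.linalg.norm(xy['wa']-xy['wb']))
E
```

```text
0.1 [ 240.7735298  -575.95346078  230.05846178] [[ 9.22693106e-01  3.85534757e-01 -6.18810704e-04]
 [ 3.85535170e-01 -9.22690663e-01  2.13843372e-03]
 [ 2.53469665e-04 -2.21169134e-03 -9.99997522e-01]]
68.44045635360916 [[-1.70698500e-03 -9.64003249e-01 -2.65884978e-01]
 [ 9.99998394e-01 -1.50026694e-03 -9.80574607e-04]
 [ 5.46378665e-04 -2.65886225e-01  9.64004262e-01]] [ 6.80330704e+01  8.85292192e-02 -1.41574658e+02]
plane pts dial,tip(5),marker in/apex, base, lock [[631.90031226  22.5266471   96.55346074]]
discC [633.80032685  21.22622188  97.88718959]
tip [663.95411155  39.59839901 113.44374599]
mk [660.0734386  -12.87089568 118.64730719]
wa [ 609.5911779 -117.8442944  103.2761344]
wb [ 579.81086818 -131.33543737   87.24303475]
lockdisc [ 596.35671064 -122.70680696   95.98803519]
148.73583285169784 38.584894338763036 47.7898766436601 36.41343254965908
```

>>> apply_moves:
  moves:
    - [2.4,[4.7,-3.6,-0.3],0]
    - [2.4,[4.7,-3.6,-0.3],0]
    - [2.4,[4.8,-3.6,-0.3],0]
    - [2.4,[4.8,-3.6,-0.3],0]
    - [2.4,[4.8,-3.6,-0.3],0]

```text
t: 0.72
eef_pos: [391.6, -316.9, 246.0]
eef_rot: [-180.0, -0.0, 22.6]
force: [1.1, 0.3, 0.9]
finger_gap: 24.3
gripper_force: 0.0
```

>>> apply_moves:
  moves:
    - [2.4,[4.8,-3.6,-0.3],0]
    - [2.4,[4.8,-3.6,-0.3],0]
    - [2.4,[4.8,-3.6,-0.3],0]
    - [2.4,[4.8,-3.6,-0.3],0]
    - [2.4,[4.8,-3.6,-0.3],0]

```text
t: 1.35
eef_pos: [543.7, -58.3, 261.0]
eef_rot: [-180.0, 0.0, 22.7]
force: [0.9, -0.9, -0.6]
finger_gap: 24.1
gripper_force: 0.0
```

>>> apply_moves:
  moves:
    - [2.4,[0,0,0],-0.185]
    - [2.4,[0,0,0],-0.185]
    - [2.4,[0,0,0],-0.185]
    - [2.4,[0,0,0],-0.185]
    - [2.4,[0,0,0],-0.185]

```text
t: 1.98
eef_pos: [542.8, -60.1, 260.6]
eef_rot: [-179.9, 0.0, 76.0]
force: [-0.2, 0.9, -0.3]
finger_gap: 24.1
gripper_force: 0.0
```

>>> apply_moves:
  moves:
    - [2.4,[0,0,0],-0.185]
    - [2.4,[0,0,0],-0.185]
    - [2.4,[0,0,0],-0.185]
    - [2.4,[0,0,0],-0.185]
    - [2.4,[0,0,0],-0.185]

```text
t: 2.6
eef_pos: [542.8, -60.1, 260.6]
eef_rot: [-180.0, -0.1, 129.0]
force: [-0.6, 0.2, -1.2]
finger_gap: 24.2
gripper_force: 0.0
```

>>> apply_moves:
  moves:
    - [2.4,[0,0,0],-0.185]
    - [2.4,[0,0,0],-0.185]
    - [2.4,[0,0,0],-0.185]
    - [2.4,[0,0,0],-0.185]
    - [2.4,[0,0,0],-0.185]

```text
t: 3.22
eef_pos: [542.8, -60.1, 260.6]
eef_rot: [180.0, -0.1, -178.0]
force: [0.1, -0.4, -0.4]
finger_gap: 24.2
gripper_force: 0.0
```

>>> apply_moves:
  moves:
    - [2.4,[0,0,0],-0.185]
    - [2.4,[0,0,0],-0.185]
    - [2.4,[0,0,0],0]

```text
t: 3.6
eef_pos: [542.8, -60.1, 260.7]
eef_rot: [180.0, -0.1, -157.3]
force: [-0.6, 0.6, 0.1]
finger_gap: 23.6
gripper_force: 0.0
```

```bash
python3 - <<'E'
from h import *
s,p,T=tool();print(s['t'],p,s['eef_rot'],s['qpos'])
p,d,c=cap('wrist');save('w1',p);np.savez('w1',p=p,d=d,pose=c['pose'])
E
```

```text
3.6 [542.8419756  -60.10894431 260.7064862 ] [ 1.79960005e+02 -5.17601406e-02 -1.57250970e+02] [-1.36831547e+01  1.48793946e+00  1.01323806e+02  1.47553073e-03
  7.72536503e+01 -1.26432493e+02]
```

View pics/w1.png

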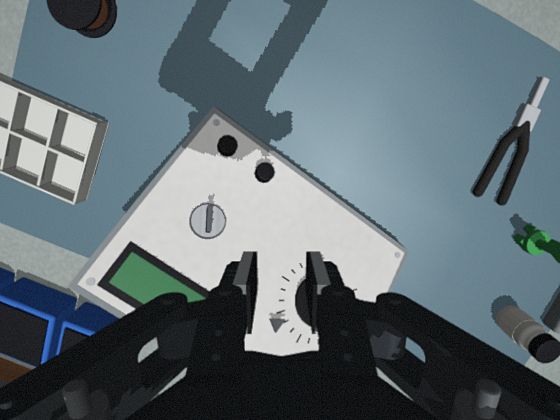

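The wrist view shows the lock at (208,219), with the wing seen nearly edge-on as a vertical line. The marker is at (278,322). The dial at (315,300) is half hidden by a finger, so I shift the tool uphill to see it.

>>> apply_moves:
  moves:
    - [2.4,[-4,1,0],0]
    - [2.4,[-4,1,0],0]
    - [2.4,[-4,1,0],0]
    - [2.4,[0,0,0],0]
    - [2.4,[0,0,0],0]

```text
t: 4.28
eef_pos: [641.5, 13.8, 260.7]
eef_rot: [180.0, -0.1, -157.2]
force: [-0.3, -0.9, 0.0]
finger_gap: 24.0
gripper_force: 0.0
```

```bash
python3 - <<'E'
from h import *
s,pp,T=tool();print(s['t'],pp,s['eef_rot'])
p,d,c=cap('wrist');np.savez('w2',p=p,d=d,pose=c['pose'])
u,v,P=cloud(c,d)
z=np.load('plane.npz');n0,o0=z['n'],z['o'];h=(P-o0)@n0
m=(abs(h)<8)&(v<260)&(p[v,u].min(1)>150)
q=P[m];
for _ in range(5):
    o=q.mean(0);n=np.linalg.svd(q-o,full_matrices=False)[2][2];n*=np.sign(n[2]);q=P[m];q=q[abs((q-o)@n)<2.5]
print(m.sum(),n,o,'old plane offs',(o-o0)@n0,np.degrees(np.arccos(n[2])),np.degrees(np.arctan2(-n[1],-n[0])));np.savez('plane2',n=n,o=o)
uv=proj(c,[[634,21,98],[596,-123,96]]);print(uv)
a=[]
for x,y in uv.astype(int):
    x=np.clip(x,60,499);y=np.clip(y,60,359);print(x,y)
    a.append(cv2.resize(p[y-60:y+60,x-60:x+60],(400,400),interpolation=cv2.INTER_CUBIC))
save('cropC',np.hstack(a))
E
```

```text
4.275 [641.51705568  13.84085719 260.71637947] [ 1.79985247e+02 -9.37049543e-02 -1.57193543e+02]
30701 [-0.50891535  0.12019553  0.85238384] [628.38270998 -46.5617898  102.48346569] old plane offs -1.5998016916984477 31.528097110291494 -13.288594748320438
[[290.61486578 194.13129214]
 [166.45977956 100.10872996]]
290 194
166 100
```

View pics/cropC.png

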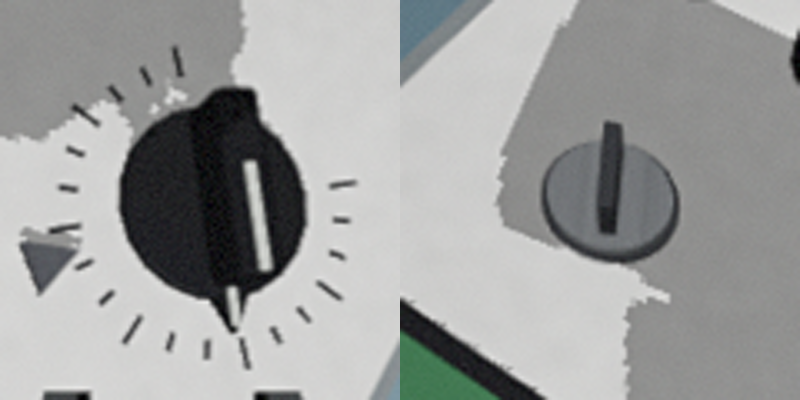

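Crop C is sharp. The dial disc runs from about crop (121,195) to (307,210), the nose tip is at (234,332), and the marker apex is at (78,252) with its base at (22,238)–(40,295). The wing runs from (213,122) to (207,233) in the right-hand crop.

```bash
cat > m.py <<'E'
from h import *
from scipy.optimize import least_squares
z=np.load('w2.npz');p,d=z['p'],z['d'];c=eyes.get_calibration('wrist');c['pose']=z['pose']
z=np.load('plane2.npz');n,o=z['n'],z['o']
ex=np.array([-n[0],-n[1],0]);ex/=np.linalg.norm(ex); el=np.cross([0,0,1],ex); eu=np.cross(el,n); B=np.array([eu,el])  # up-slope, left
def on(uv,h): return onplane(c,uv,o+h*n,n)-h*n
def loc(X): return (np.atleast_2d(X)-o)@B.T
a=lambda q:np.array([230,134])+np.array(q)/3.3333-0.35
b=lambda q:np.array([106,40])+np.array(q)/3.3333-0.35
E
python3 - <<'E'
from m import *
E=loc(on(a([(121,195),(140,140),(140,260),(175,289),(250,291),(290,262),(306,215)]),8))
r=least_squares(lambda x:np.hypot(*(E-x[:2]).T)-x[2],[*E.mean(0),30]);C=r.x[:2];print('dial C',C,'R',r.x[2],r.fun.round(1),'world',o+C@B)
T=loc(on(a([(234,332)]),5))[0];M=loc(on(a([(78,252)]),8))[0];M2=loc(on(a([(31,266)]),8))[0]
ang=lambda v:np.degrees(np.arctan2(-v[1],v[0])) # clockwise from up
for q in(T,M,M2):print(ang(q-C),np.hypot(*(q-C)))
u,v,P=cloud(c,d);h=(P-o)@n;L=loc(P)
for lo,hi in((14,24),(3,8)):
    m=(np.hypot(u-167,v-98)<28)&(h>lo)&(h<hi);q=L[m];print(m.sum(),q.mean(0),q.min(0),q.max(0),np.median(h[m]))
    w=np.linalg.svd(q-q.mean(0),full_matrices=False);s=(q-q.mean(0))@w[2][0];print(w[2][0],np.degrees(np.arctan2(-w[2][0][1],w[2][0][0])),s.min(),s.max())
# disc of lock
E=loc(on(b([(143,195),(150,165),(277,185),(279,210),(150,220)]),5));print(E)
for q,hh in(((213,122),22),((207,233),22),((207,233),6)):
    print(loc(on(b([q]),hh)))
# bar of dial
m=(np.hypot(*(L-C).T)<45)&(h>22)&(h<40);q=L[m];w=np.linalg.svd(q-q.mean(0),full_matrices=False);print('bar',m.sum(),np.degrees(np.arctan2(-w[2][0][1],w[2][0][0])),q.mean(0)-C)
print('lock expected near',C-[0,150])
E
```

```text
dial C [-10.02707932  69.14111655] R 28.981196303143363 [-0.3 -0.3  0.6  0.3 -0.9 -0.1  0.6] world [635.95713781  22.69260998  97.24013921]
-41.8593033440125 38.41840388637163
35.02138171666354 44.620077269420165
35.777882375533615 58.610123334663115
175 [-15.8960508  -79.19439456] [-28.45195698 -88.13862847] [ -4.96739803 -71.98310916] 20.665676427817992
[0.85550369 0.51779671] -31.184574915087524 -13.76233193501114 12.011039060400318
832 [-15.80527843 -79.72931519] [-34.57939462 -97.68203107] [  0.95449113 -63.42514078] 4.902694333611389
[-0.63160825  0.7752877 ] -129.16887609257984 -18.37795374808924 18.017472320597864
[[ -4.9809364  -93.7263882 ]
 [-13.59397404 -97.9456374 ]
 [-31.62447006 -68.46297517]
 [-25.53245955 -63.41728889]
 [ -0.10443742 -87.75517402]]
[[-27.10848886 -86.48875526]]
[[  0.33349403 -68.13094705]]
[[ -6.37116984 -73.66754326]]
bar 990 -39.98924346135103 [ 0.50719251 -0.10555725]
lock expected near [-10.02707932 -80.85888345]
```

The dial pointer is at -41° and the marker at +35.3°, so about 76° clockwise is needed. The sizes agree with those given (R 29, tip 38.4, apex 44.6). The wing is at -31°. Next I straddle the bar and turn it.

>>> apply_moves:
  moves:
    - [2.4,[1.1,1.7,0],0]
    - [2.4,[0,0,5.5],0]
    - [2.4,[0,0,4],0]
    - [2.4,[0,0,3],0]
    - [2.4,[0,0,0.9],0]

```text
t: 4.95
eef_pos: [622.4, 25.0, 124.9]
eef_rot: [179.8, -0.3, -157.2]
force: [-3.1, 1.8, 1.5]
finger_gap: 23.9
gripper_force: 1.6
```

>>> apply_moves:
  moves:
    - [2.4,[0,0,1.0],0]
    - [1.9,[0,0,0],0]
    - [1.9,[0,0,0],0]
    - [1.9,[0,0,0],0]
  force: 20

```text
t: 5.45
eef_pos: [625.1, 27.0, 117.8]
eef_rot: [179.9, 0.0, -157.2]
force: [-2.0, 4.3, -1.3]
finger_gap: 19.0
gripper_force: 2.7
```

>>> apply_moves:
  moves:
    - [1.9,[0,0,0],0.15]
    - [1.9,[0,0,0],0.15]
    - [1.9,[0,0,0],0.15]
    - [1.9,[0,0,0],0.15]
    - [1.9,[0,0,0],0.15]

```text
t: 6.08
eef_pos: [626.4, 25.7, 119.0]
eef_rot: [179.9, 0.2, 159.6]
force: [-0.9, 1.9, -0.1]
finger_gap: 19.0
gripper_force: 1.1
```

>>> apply_moves:
  moves:
    - [1.9,[0,0,0],0.15]
    - [1.9,[0,0,0],0.15]
    - [1.9,[0,0,0],0.1]
    - [1.9,[0,0,0],0]
    - [1.9,[0,0,0],0]

```text
t: 6.7
eef_pos: [626.0, 23.6, 118.2]
eef_rot: [-179.9, 0.2, 137.1]
force: [-1.0, -5.8, -0.2]
finger_gap: 19.1
gripper_force: 3.8
```

```bash
python3 - <<'E'
from h import *
s,pp,T=tool();print(s['t'],pp,s['eef_rot'],s['force'])
p,d,c=cap('wrist');np.savez('w3',p=p,d=d,pose=c['pose']);p2,d2,_=cap('top')
save('w3',np.hstack([p[100:400,100:460],cv2.resize(p2[110:180,230:340],(440,280))[:, :]] if False else [cv2.resize(p,(400,300)),cv2.resize(p2[105:165,225:305],(400,300))]))
E
```

```text
6.7 [625.95139506  23.59719497 118.19197441] [-179.91895178    0.18697631  137.09544075] [-0.95578186 -5.76454791 -0.22975825]
```

View pics/w3.png

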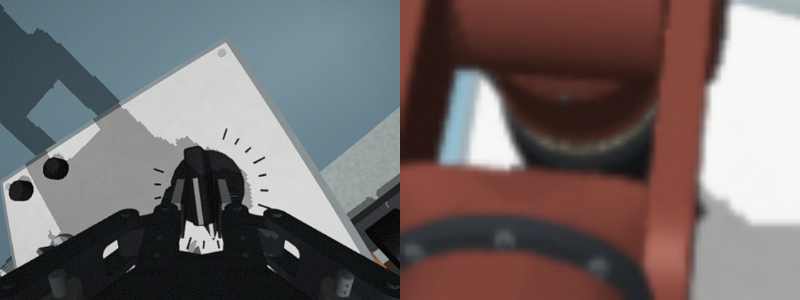

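The wrist view shows the bar between the fingers with its tail at (190,150), but the nose is hidden. I lift straight up to measure.

>>> apply_moves:
  moves:
    - [2.2,[0,0,-0.5],0]
    - [2.2,[0,0,-3],0]
    - [2.2,[0,0,-5],0]
    - [2.2,[0,0,-5.5],0]
    - [2.2,[0,0,0],0]

```text
t: 7.42
eef_pos: [630.3, 26.0, 266.3]
eef_rot: [179.3, 0.7, 137.0]
force: [-0.7, -0.4, 0.8]
finger_gap: 22.0
gripper_force: 0.0
```

```bash
python3 - <<'E'
from h import *
from m import on,loc,n,o,B
s,pp,T=tool();print(s['t'],pp,s['eef_rot'],s['force'])
p,d,c=cap('wrist');np.savez('w4',p=p,d=d,pose=c['pose'])
uv=proj(c,[[636,22.7,97.2]])[0].astype(int);print(uv)
x,y=uv;save('w4',cv2.resize(p[y-60:y+60,x-60:x+60],(480,480),interpolation=cv2.INTER_CUBIC))
u,v,P=cloud(c,d);h=(P-o)@n;L=loc(P);C=np.array([-10.03,69.14])
m=(np.hypot(*(L-C).T)<45)&(h>22)&(h<40);q=L[m];w=np.linalg.svd(q-q.mean(0),full_matrices=False);print('bar',m.sum(),np.degrees(np.arctan2(-w[2][0][1],w[2][0][0])),q.mean(0)-C)
E
```

```text
7.425 [630.26449588  26.04920018 266.3301292 ] [179.3378109   0.673081  137.0423106] [-0.65334235 -0.36560689  0.84810156]
[280 201]
bar 891 17.896388770316516 [0.3969061  1.37756931]
```

View pics/w4.png

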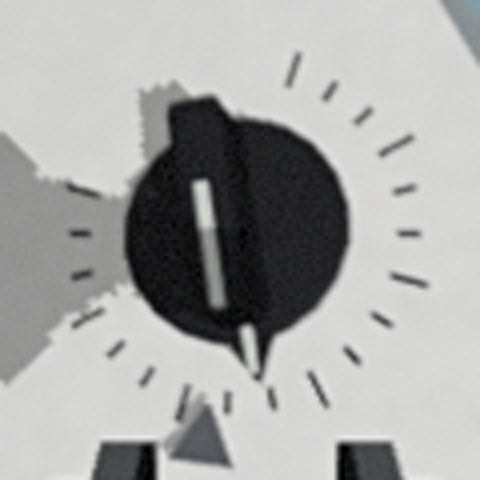

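Tip at crop (260,380), marker apex at (205,405). The pointer is still short of the marker, about 17° by the bar fit.

```bash
cat > ang.py <<'E'
from h import *
import m
from m import loc,n,o,least_squares
def go(f,org,sc,rim,tip,ap,base):
    c=eyes.get_calibration('wrist');c['pose']=np.load(f)['pose']
    on=lambda q,h:loc(onplane(c,np.array(org)+np.atleast_2d(q)/sc-.35,o+h*n,n))
    E=on(rim,8);r=least_squares(lambda x:np.hypot(*(E-x[:2]).T)-29,E.mean(0));C=r.x
    an=lambda v:np.degrees(np.arctan2(-v[1],v[0]))
    print('C',C,r.fun.round(1))
    for q,h in((tip,5),(ap,8),(base,8)):
        v=on(q,h)[0]-C;print(an(v),np.hypot(*v))
E
python3 - <<'E'
from ang import *
go('w4.npz',(220,141),4,[(126,230),(140,175),(150,295),(200,337),(320,300),(349,230),(320,160)],(260,380),(205,405),(199,460))
E
```

```text
C [-11.85190204  70.16480669] [-0.1  0.8 -1.6  0.1  0.5  0.4 -1.6]
17.6368495775809 39.06282707938178
35.608448556935684 45.36202044320236
34.8735789543699 58.879165265259054
```

>>> apply_moves:
  moves:
    - [2.2,[0,0,5],0]
    - [2.2,[0,0,5],0]
    - [2.2,[0,0,2.5],0]
    - [2.2,[0,0,0],0]

```text
t: 7.98
eef_pos: [622.0, 26.1, 127.7]
eef_rot: [-179.7, -0.4, 137.0]
force: [0.1, -0.2, -0.3]
finger_gap: 21.9
gripper_force: 0.0
```

>>> apply_moves:
  moves:
    - [2.2,[0,0,1],0]
    - [1.9,[0,0,0.5],0]
    - [1.9,[0,0,0],0]
    - [1.9,[0,0,0],0.13]
    - [1.9,[0,0,0],0.13]

```text
t: 8.6
eef_pos: [624.8, 22.5, 118.1]
eef_rot: [-179.7, 0.2, 121.9]
force: [-3.5, -7.2, 1.4]
finger_gap: 19.3
gripper_force: 7.0
```

>>> apply_moves:
  moves:
    - [1.9,[0,0,0],0]
    - [1.9,[0,0,0],0]
    - [1.9,[0,0,0],0]

```text
t: 8.98
eef_pos: [624.6, 22.5, 118.0]
eef_rot: [-179.7, 0.2, 122.1]
force: [-4.3, -7.2, 0.5]
finger_gap: 18.8
gripper_force: 4.9
```

>>> apply_moves:
  moves:
    - [2.2,[0,0,-0.5],0]
    - [2.2,[0,0,-3],0]
    - [2.2,[0,0,-5],0]
    - [2.2,[0,0,-5.5],0]
    - [2.2,[0,0,0],0]

```text
t: 9.6
eef_pos: [630.5, 25.8, 266.7]
eef_rot: [179.2, 0.5, 122.1]
force: [0.1, -0.0, 0.9]
finger_gap: 21.7
gripper_force: 0.0
```

>>> apply_moves:
  moves:
    - [2.2,[0,0,0],-0.18]
    - [2.2,[0,0,0],-0.18]
    - [2.2,[0,0,0],-0.18]
    - [2.2,[0,0,0],0]
    - [2.2,[0,0,0],0]

```text
t: 10.22
eef_pos: [625.5, 25.7, 257.3]
eef_rot: [180.0, 0.0, 152.9]
force: [-0.3, -0.0, 0.2]
finger_gap: 22.1
gripper_force: 0.0
```

```bash
python3 - <<'E'
from h import *
from m import loc,n,o,B
s,pp,T=tool();print(s['t'],pp,s['eef_rot'],s['force'])
p,d,c=cap('wrist');np.savez('w5',p=p,d=d,pose=c['pose'])
uv=proj(c,[[636,22.7,97.2]])[0].astype(int);print(uv)
x,y=uv;save('w5',cv2.resize(p[y-60:y+60,x-60:x+60],(480,480),interpolation=cv2.INTER_CUBIC))
u,v,P=cloud(c,d);h=(P-o)@n;L=loc(P);C=np.array([-10.03,69.14])
m=(np.hypot(*(L-C).T)<45)&(h>22)&(h<40);q=L[m];w=np.linalg.svd(q-q.mean(0),full_matrices=False);print('bar',m.sum(),np.degrees(np.arctan2(-w[2][0][1],w[2][0][0])),q.mean(0)-C)
E
```

```text
10.225 [625.52466092  25.71218944 257.325191  ] [1.79969360e+02 1.30447856e-02 1.52890833e+02] [-0.2578907  -0.02398615  0.15902685]
[282 209]
bar 947 35.89185775571209 [0.03075728 0.96238775]
```

View pics/w5.png

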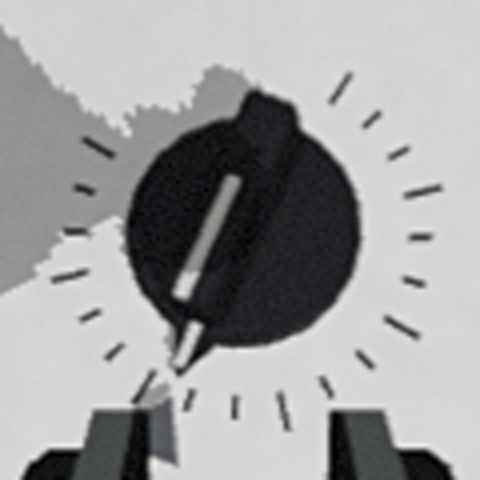

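Tip at (180,373); the marker apex is directly beyond it at about (167,395), its body partly behind a finger.

```bash
python3 - <<'E'
from ang import *
go('w5.npz',(222,149),4,[(128,225),(140,180),(150,300),(320,318),(359,235),(335,165),(245,347)],(180,373),(167,395),(165,420))
z=np.load('top0.npz');p,d=z['p'],z['d'];c=eyes.get_calibration('top')
u,v,P=cloud(c,d);m=(np.hypot(u-147,v-226)<20)&(P[:,2]>80)
q=P[m];r=cv2.minAreaRect(q[:,:2].astype(np.float32));print('key',m.sum(),r)
z=np.load('side0.npz');p,d=z['p'],z['d'];c=eyes.get_calibration('side')
u,v,P=cloud(c,d);m=(np.hypot(P[:,0]-409,P[:,1]-345)<30)&(P[:,2]>56)
q=P[m];print('side',m.sum(),cv2.minAreaRect(q[:,:2].astype(np.float32)),q[:,2].max(),q.mean(0))
w=np.linalg.svd(q-q.mean(0),full_matrices=False)[2];print(w)
E
```

```text
C [-10.4216439   69.61074972] [-0.3  0.5 -0.8  0.4 -0.2 -0.7  0.1]
36.112226740457686 37.80290820269826
36.061758216437894 44.16276727962188
33.659810008912935 49.84385919232422
key 89 ((408.2732849121094, 346.6155090332031), (37.053672790527344, 14.767852783203125), 30.995819091796875)
side 269 ((408.71075439453125, 351.4848937988281), (35.40670394897461, 17.454544067382812), 27.200307846069336) 95.27870645714768 [408.10318378 354.86463557  80.73565591]
[[ 0.08039733  0.27296977 -0.95865728]
 [ 0.86854379  0.45269444  0.20174102]
 [ 0.48904801 -0.84885526 -0.20069077]]
```

The dial is aligned (36.1° against the marker's 35–36°). Now to hover over the key, with the slot azimuth at about 29°.

>>> apply_moves:
  moves:
    - [3,[4.8,2.7,0.2],-0.1]
    - [3,[0,0,0],0.1]
    - [3,[4.9,2.7,0.2],0]
    - [3,[4.9,2.7,0.2],0]
    - [3,[4.9,2.7,0.2],0]

```text
t: 10.9
eef_pos: [499.7, 211.4, 249.4]
eef_rot: [179.9, 0.0, 152.9]
force: [-0.3, 2.0, -0.7]
finger_gap: 30.0
gripper_force: 0.0
```

>>> apply_moves:
  moves:
    - [3,[4.8,2.6,0.4],0]
    - [3,[4.8,2.6,0.5],0]
    - [3,[4.8,2.6,0.5],0]
    - [3,[0,0,0],-0.16]
    - [3,[0,0,0],-0.16]

```text
t: 11.52
eef_pos: [406.8, 346.0, 235.3]
eef_rot: [180.0, 0.0, 171.7]
force: [-0.1, 0.6, -0.2]
finger_gap: 30.0
gripper_force: 0.0
```

>>> apply_moves:
  moves:
    - [3,[0,0,0],-0.16]
    - [3,[0,0,0],-0.16]
    - [3,[0,0,0],-0.17]
    - [3,[0,0,0],-0.17]
    - [3,[0,0,0],0]

```text
t: 12.15
eef_pos: [407.7, 345.1, 235.4]
eef_rot: [180.0, 0.0, -151.0]
force: [0.1, -0.1, -0.5]
finger_gap: 30.1
gripper_force: 0.0
```

```bash
cat > key.py <<'E'
from h import *
s,pp,T=tool();print(s['t'],pp,s['eef_rot'],s['qpos'][5])
p,d,c=cap('wrist');np.savez('w6',p=p,d=d,pose=c['pose'])
u,v,P=cloud(c,d);col=p[v,u].astype(int);hsv=cv2.cvtColor(p,cv2.COLOR_RGB2HSV)[v,u]
near=np.hypot(P[:,0]-408,P[:,1]-347)<45
dark=(col.max(1)<70)&near&(P[:,2]>60)&(P[:,2]<105)
for lo in(60,86):
    q=P[dark&(P[:,2]>lo)];print('key',len(q),cv2.minAreaRect(q[:,:2].astype(np.float32)),q[:,2].max())
q=P[near&(P[:,2]>15)&(P[:,2]<32)&(hsv[:,1]<60)];print('disc',len(q),q.mean(0),cv2.minAreaRect(q[:,:2].astype(np.float32)))
for nm,a,b in(('green',40,80),('blue',105,130),('orange',5,20)):
    m=(hsv[:,0]>a)&(hsv[:,0]<b)&(hsv[:,1]>130)&(P[:,2]>60)&(P[:,2]<110);q=P[m]
    if len(q)>20:print(nm,len(q),cv2.minAreaRect(q[:,:2].astype(np.float32)))
E
python3 key.py
```

```text
12.15 [407.68918245 345.0866691  235.42843395] [ 1.79989903e+02  2.09055880e-02 -1.51001279e+02] -86.2905891213773
key 126 ((407.1993713378906, 346.6742858886719), (34.73335266113281, 11.96297836303711), 28.350542068481445) 92.3883125322597
key 74 ((407.35498046875, 346.8077392578125), (34.485740661621094, 11.423388481140137), 29.10400390625) 92.3883125322597
disc 364 [404.47728747 346.55211879  24.03268228] ((406.37066650390625, 347.3892517089844), (31.879066467285156, 33.6568717956543), 30.304046630859375)
green 444 ((437.00653076171875, 305.1735534667969), (34.19215393066406, 98.86412048339844), 73.59813690185547)
blue 656 ((358.4214782714844, 334.9173889160156), (34.97459411621094, 69.29197692871094), 74.36214447021484)
orange 800 ((312.02239990234375, 270.9635009765625), (35.01719284057617, 14.270511627197266), 29.60272216796875)
```

>>> apply_moves:
  moves:
    - [3,[0,0.2,4],0]
    - [3,[0,0,5],0]
    - [3,[0,0,4],0]
    - [3,[0,0,3],0]
    - [3,[0,0,1.7],0]
  force: 50

```text
t: 12.82
eef_pos: [405.7, 346.1, 56.5]
eef_rot: [-180.0, -0.2, -151.0]
force: [0.5, -0.2, -0.0]
finger_gap: 30.1
gripper_force: 0.0
```

>>> apply_moves:
  moves:
    - [3,[0,0,0],0]
    - [3,[0,0,0],0]
    - [0.8,[0,0,0],0]
    - [0.8,[0,0,0],0]
    - [0.8,[0,0,0],0]

```text
t: 13.45
eef_pos: [407.9, 347.7, 60.0]
eef_rot: [180.0, 0.2, -150.8]
force: [-0.6, 0.7, 6.8]
finger_gap: 13.4
gripper_force: 49.7
```

>>> apply_moves:
  moves:
    - [0.8,[0,0,0],0]
    - [0.8,[0,0,0],0]

```text
t: 13.7
eef_pos: [408.0, 347.7, 60.1]
eef_rot: [180.0, 0.2, -150.8]
force: [-0.9, 0.5, 6.2]
finger_gap: 13.0
gripper_force: 49.7
```

Gripped. Next I lift it and work out the lock pose.

>>> apply_moves:
  moves:
    - [0.8,[0,0,-1],0]
    - [0.8,[0,0,-4],0]
    - [0.8,[0,0,-5],0]
    - [0.8,[0,0,-5],0]
    - [0.8,[0,0,-2],0]

```text
t: 14.32
eef_pos: [407.9, 347.4, 232.2]
eef_rot: [180.0, 0.3, -150.8]
force: [-0.2, -0.4, -2.0]
finger_gap: 13.0
gripper_force: 49.1
```

```bash
cat > lock.py <<'E'
from h import *
z=np.load('plane2.npz');n,o=z['n'],z['o']
ex=np.array([-n[0],-n[1],0]);ex/=np.linalg.norm(ex); el=np.cross([0,0,1],ex); eu=np.cross(el,n); B=np.array([eu,el])
W=o+np.array([-16,-79.7])@B
def tgt(h): return W+h*n
def rep(Q,off=1.0,dz=60.):
    s,p,T=tool();yaw=s['eef_rot'][2];print('t',s['t'],p.round(1),np.round(s['eef_rot'],1),'F',s['force'].round(1),'gap',round(s['finger_gap'],1))
    x=np.array([T[0,0],T[1,0],0]);d=np.array(Q)+[0,0,dz]-p-off*x
    print('world d',d.round(1),'tool d',(T.T@d).round(1))
E
python3 - <<'E'
from lock import *
print(W,tgt(16.5));rep(tgt(60))
E
```

```text
[ 596.79021047 -120.99298537   94.11679968] [ 588.39310723 -119.00975912  108.18113296]
t 14.325 [407.9 347.4 232.2] [ 180.     0.3 -150.8] F [-0.2 -0.4 -2. ] gap 13.0
world d [ 159.3 -460.7  -27. ] tool d [  85.7 -479.9   26.4]
```

>>> apply_moves:
  moves:
    - [0.8,[0.8,-5.5,0],0]
    - [0.8,[0.8,-5.5,0],0]
    - [0.8,[0.8,-5.5,0],0]
    - [0.8,[0.8,-5.5,0],0]
    - [0.8,[0.8,-5.5,0],0]

```text
t: 14.95
eef_pos: [505.4, 85.4, 227.9]
eef_rot: [180.0, -0.1, -150.8]
force: [0.2, 0.4, -1.5]
finger_gap: 13.6
gripper_force: 49.4
```

>>> apply_moves:
  moves:
    - [0.8,[0.8,-5.5,0],0]
    - [0.8,[0.7,-5.5,0],0]
    - [0.8,[0.7,-5.5,0],0]
    - [0.8,[0.7,-5.5,0],0]
    - [0.8,[0,0,0],0.135]

```text
t: 15.58
eef_pos: [588.0, -123.1, 227.7]
eef_rot: [-180.0, -0.1, -159.0]
force: [-1.1, 0.1, -2.2]
finger_gap: 13.1
gripper_force: 49.8
```

>>> apply_moves:
  moves:
    - [0.8,[0,0,0],0.135]
    - [0.8,[0,0,0],0]
    - [0.8,[0,0,0],0]

```text
t: 15.95
eef_pos: [587.3, -118.9, 227.9]
eef_rot: [180.0, -0.0, -166.2]
force: [-0.9, -0.0, -1.9]
finger_gap: 13.2
gripper_force: 49.8
```

```bash
python3 - <<'E'
from lock import *
rep(tgt(16.5))
p,d,c=cap('wrist')
# key & lock in view?
print(proj(c,[tgt(0),tgt(22)]))
save('w7',p);np.savez('w7',p=p,d=d,pose=c['pose'])
u,v,P=cloud(c,d);h=(P-o)@n
m=(np.hypot(*((P-W)@B.T).T)<25)
for a,b in((13,23),(3,8)):
    q=P[m&(h>a)&(h<b)];L=(q-W)@B.T;print(len(q),L.mean(0) if len(q) else '',L.min(0) if len(q) else '',L.max(0) if len(q) else '')
q=P[(h>60)&(np.hypot(P[:,0]-588,P[:,1]+119)<40)&(P[:,2]>165)&(P[:,2]<215)];print('key',len(q),q.min(0),q.max(0))
E
```

```text
t 15.95 [ 587.3 -118.9  227.9] [ 180.    -0.  -166.2] F [-0.9 -0.  -1.9] gap 13.2
world d [  2.1   0.1 -59.8] tool d [-2.1 -0.4 59.8]
[[276.3413774  214.00337842]
 [282.07866022 208.23377723]]
142 [-4.1149148  -3.38377151] [-12.76510739  -9.05715762] [3.47616204 2.97852947]
302 [-7.39694047 -5.1588142 ] [-17.73353602 -18.25543409] [10.26105849 12.13069916]
key 1430 [ 568.91072469 -135.85986243  168.13409926] [ 596.03398672 -101.35613669  194.57125058]
```

>>> apply_moves:
  moves:
    - [0.8,[-0.1,0.07,2],0]
    - [0.8,[0,0,2],0]
    - [0.8,[0,0,0.4],0]
    - [0.8,[0,0,0],0]
    - [0.8,[0,0,0],0]

```text
t: 16.62
eef_pos: [589.1, -118.4, 184.9]
eef_rot: [-180.0, 0.1, -166.3]
force: [0.1, -0.7, -1.3]
finger_gap: 13.2
gripper_force: 49.8
```

```bash
python3 - <<'E'
from lock import *
rep(tgt(16.5))
p,d,c=cap('side');np.savez('s8',p=p,d=d)
x,y=proj(c,[tgt(22)])[0].astype(int)
a=cv2.resize(p[y-45:y+45,x-45:x+45],(400,400),interpolation=cv2.INTER_CUBIC)
p,d,c=cap('wrist');np.savez('w8',p=p,d=d,pose=c['pose'])
x,y=proj(c,[tgt(22)])[0].astype(int)
b=cv2.resize(p[y-60:y+60,x-60:x+60],(400,400),interpolation=cv2.INTER_CUBIC)
save('c8',np.hstack([a,b]))
E
```

```text
t 16.625 [ 589.1 -118.4  184.9] [-1.800e+02  1.000e-01 -1.663e+02] F [ 0.1 -0.7 -1.3] gap 13.2
world d [  0.3  -0.4 -16.8] tool d [-0.2 -0.4 16.8]
```

View pics/c8.png

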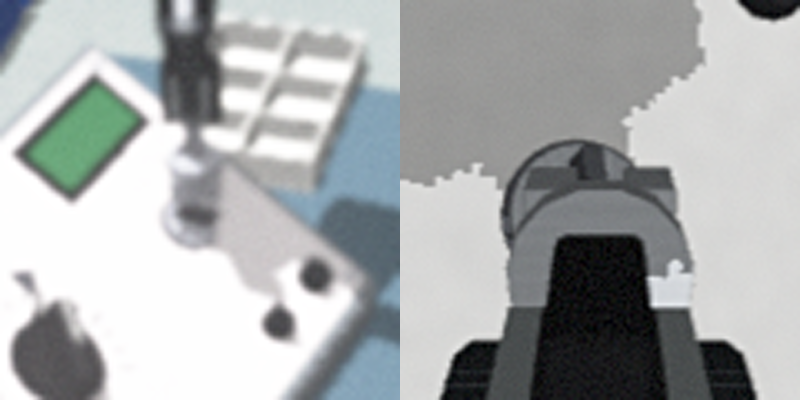

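The right-hand crop shows the slot between the prongs (575–625, centre about 600). The downhill end of the wing is at about x=592 and leads into the slot, so the alignment is good and I descend.

>>> apply_moves:
  moves:
    - [0.8,[0,0,0.4],0]
    - [0.8,[0,0,0.4],0]
    - [0.8,[0,0,0.4],0]
    - [0.8,[0,0,0],0]
    - [0.8,[0,0,0],0]

```text
t: 17.35
eef_pos: [588.5, -118.2, 172.2]
eef_rot: [180.0, -0.0, -166.3]
force: [-0.0, 0.7, -1.3]
finger_gap: 13.5
gripper_force: 49.8
```

>>> apply_moves:
  moves:
    - [0.8,[0,0,0.25],0]
    - [0.8,[0,0,0.25],0]
    - [0.8,[0,0,0],0]
    - [0.8,[0,0,0],0]

```text
t: 17.85
eef_pos: [588.5, -118.2, 167.3]
eef_rot: [-180.0, -0.0, -166.3]
force: [0.3, 0.0, -1.6]
finger_gap: 13.1
gripper_force: 49.9
```

>>> apply_moves:
  moves:
    - [0.8,[0,-0.03,0],0.12]
    - [0.8,[0,-0.03,0],0.12]
    - [0.8,[0,-0.03,0],0.12]
    - [0.8,[0,0,0],0]

```text
t: 18.35
eef_pos: [588.7, -119.4, 167.7]
eef_rot: [-180.0, 0.0, 173.2]
force: [-1.0, -1.1, -0.2]
finger_gap: 13.4
gripper_force: 50.1
```

>>> apply_moves:
  moves:
    - [0.8,[0,-0.03,0],0.12]
    - [0.8,[0,-0.03,0],0.12]
    - [0.8,[0,-0.03,-0.03],0.12]
    - [0.8,[0,0,0],0]

```text
t: 18.85
eef_pos: [588.7, -120.1, 168.0]
eef_rot: [180.0, 0.0, 152.6]
force: [-0.5, -0.4, 0.5]
finger_gap: 13.4
gripper_force: 50.1
```

>>> apply_moves:
  moves:
    - [0.8,[0,-0.03,-0.04],0.12]
    - [0.8,[0,-0.03,-0.04],0.12]
    - [0.8,[0,-0.03,-0.04],0.12]
    - [0.8,[0,0,0],0]
    - [0.8,[0,0,0],0]

```text
t: 19.48
eef_pos: [588.1, -120.6, 168.6]
eef_rot: [180.0, 0.0, 132.0]
force: [1.6, -0.4, -2.2]
finger_gap: 13.2
gripper_force: 49.7
```

```bash
cat > wing.py <<'E'
from lock import *
import sys
rep(tgt(16.5));print('M',env.observe()['ft_torque'])
p,d,c=cap('wrist');np.savez(sys.argv[1],p=p,d=d,pose=c['pose'])
u,v,P=cloud(c,d);h=(P-o)@n;L=(P-W)@B.T
m=(np.hypot(*L.T)<20)&(h>9)&(h<24);q=L[m];H=h[m]
m=H>12;q=q[m];print(m.sum())
for i in range(0,len(q),max(1,len(q)//25)):print(q[i].round(1),H[m][i].round(1),end=';')
w=np.linalg.svd(q-q.mean(0),full_matrices=False)[2][0];print('\nmean',q.mean(0),'wing angle',np.degrees(np.arctan(-w[1]/w[0])))
E
python3 wing.py w9
```

```text
t 19.475 [ 588.1 -120.6  168.6] [180.   0. 132.] F [ 1.6 -0.4 -2.2] gap 13.2
world d [ 0.9  0.8 -0.4] tool d [-0.   1.3  0.4]
M [-0.05992612 -0.26904889  0.07161041]
49
[-12.1   6. ] 20.4;[-7.3 12.1] 22.4;[-7.  12.7] 22.1;[-6.8 13.2] 21.7;[-6.2 13.8] 22.3;[-5.7 14.4] 22.6;[-5.9 14.8] 20.9;[-4.6 15.7] 23.5;[-4.9 16. ] 21.6;[-4.4 16.6] 21.9;[-4.7 17. ] 19.7;[-3.9 17.7] 21.0;[-3.5 18.3] 21.0;[-2.4 19. ] 23.3;[-2.7 19.4] 20.9;[-11.8   3.8] 24.0;[-12.6   3.8] 20.5;[-12.5   4.3] 19.7;[-12.   5.] 19.9;[-11.1   5.8] 21.4;[-11.3   6.1] 19.8;[-10.8   6.8] 20.0;[-6.5 11.9] 23.3;[-5.6 13.1] 23.5;[-4.7 14.2] 23.9;[-3.9 15.4] 23.9;[-3.6 15.9] 23.6;[-2.9 17. ] 23.5;[-2.7 17.5] 22.8;[-2.1 18.2] 23.6;[-1.7 18.7] 23.6;[-1.9 19.1] 21.8;[-1.1 19.8] 23.0;[-12.    3.5] 20.7;[-11.6   4.1] 20.7;[-11.    4.8] 21.2;[-10.3   5.5] 21.9;[-10.3   5.9] 20.9;[-10.5   6.3] 19.1;[-10.9   6.5] 16.9;[-11.5   6.7] 13.9;[-11.7   3. ] 19.8;[-10.7   3.9] 21.4;[-10.6   4.4] 20.7;[-10.1   5. ] 20.9;[-9.9  5.5] 20.1;[-9.8  5.9] 19.3;[-9.6  6.4] 18.7;[-10.7   6.4] 14.3;
mean [-7.5909864 10.7548108] wing angle -57.63095552899332
```

>>> apply_moves:
  moves:
    - [0.8,[0,-0.02,-0.02],0.1]
    - [0.8,[0,-0.02,0],0.1]
    - [0.8,[0,0,0],0.05]
    - [0.8,[0,0,0],0]
    - [0.8,[0,0,0],0]

```text
t: 20.15
eef_pos: [587.8, -120.8, 169.1]
eef_rot: [180.0, 0.0, 117.6]
force: [1.8, 0.9, -2.6]
finger_gap: 12.9
gripper_force: 49.8
```

```bash
python3 wing.py w10
```

```text
t 20.15 [ 587.8 -120.8  169.1] [180.    0.  117.6] F [ 1.8  0.9 -2.6] gap 12.9
world d [ 1.   0.9 -0.9] tool d [0.3 1.3 0.9]
M [ 0.13155289 -0.43704875  0.09305254]
55
[-4.4 13.8] 20.4;[-3.3 14.9] 20.6;[-2.1 15.9] 20.9;[-1.8 16.5] 18.7;[-0.7 17.5] 18.9;[ 0.7 18.6] 20.0;[ 1.4 19.4] 19.1;[-10.6   7.1] 21.5;[-9.8  8. ] 20.7;[-9.8  8.4] 18.1;[-2.9 13.9] 23.1;[-1.3 15.3] 23.2;[-0.5 16.2] 22.6;[ 0.7 17.2] 22.9;[ 1.  17.8] 21.0;[ 2.5 19. ] 22.2;[ 3.  19.7] 20.8;[-8.9  7.5] 23.0;[-9.3  7.7] 19.5;[-9.3  8.1] 16.7;[-9.8  8.3] 12.4;[ 3.  18.3] 23.8;[ 3.7 19.1] 22.8;[-10.1   5.9] 20.2;[-9.   6.9] 20.3;[-8.2  7.8] 19.6;[-8.6  8. ] 15.7;[-8.9  8.2] 12.1;
mean [-3.82328799 13.22458655] wing angle -44.35012367911592
```

>>> apply_moves:
  moves:
    - [0.8,[0,0,0],0.08]
    - [0.8,[0,0,0],0.07]
    - [0.8,[0,0,0],0]
    - [0.8,[0,0,0],0]

```text
t: 20.7
eef_pos: [588.2, -120.7, 169.9]
eef_rot: [179.9, 0.0, 109.0]
force: [1.4, 3.3, 2.1]
finger_gap: 13.5
gripper_force: 50.4
```

```bash
python3 wing.py w11
```

```text
t 20.7 [ 588.2 -120.7  169.9] [179.9   0.  109. ] F [1.4 3.3 2.1] gap 13.5
world d [ 0.5  0.8 -1.7] tool d [0.5 0.7 1.7]
M [ 0.43767617 -0.33096958  0.20078648]
42
[-1.2 15. ] 20.9;[-0.9 15.3] 20.1;[ 0.3 16. ] 21.6;[ 0.4 16.2] 20.3;[ 1.1 16.6] 20.5;[ 1.3 16.9] 19.6;[ 2.1 17.4] 20.0;[ 3.2 18.1] 21.3;[ 3.1 18.1] 19.5;[ 3.7 18.5] 19.6;[ 4.3 18.9] 19.5;[ 4.4 19.1] 18.4;[-9.7  8.4] 18.8;[-9.5  8.6] 18.0;[-9.8  8.6] 14.3;[ 0.3 15.1] 23.5;[ 0.6 15.4] 22.8;[ 1.5 15.9] 23.4;[ 1.8 16.2] 22.8;[ 2.2 16.5] 22.4;[ 2.9 17. ] 22.6;[ 3.3 17.2] 22.0;[ 3.9 17.7] 22.2;[ 4.1 17.9] 21.0;[ 4.8 18.4] 21.4;[ 4.9 18.5] 20.1;[-9.3  7.9] 18.9;[-8.4  8.4] 19.4;[-9.   8.2] 16.6;[-9.3  8.2] 14.6;[-9.1  8.3] 13.5;[ 3.8 16.7] 24.0;[ 4.2 17. ] 23.3;[ 5.5 17.9] 23.8;[ 6.  18.2] 23.5;[ 6.4 18.6] 23.1;[-8.3  7.7] 20.2;[-7.7  8.1] 20.1;[-8.5  7.7] 16.8;[-8.1  8. ] 16.3;[-8.5  7.9] 14.0;[-8.6  7.9] 12.3;
mean [-1.08958383 14.14714145] wing angle -37.146312962793964
```

The wing is at its stop: torque rises and it turns no further. I back off slightly, lift and check.

>>> apply_moves:
  moves:
    - [0.8,[0,0,0],-0.1]
    - [0.8,[0,0,-0.4],0]
    - [0.8,[0,0,-1],0]
    - [0.8,[0,0,-2],0]
    - [0.8,[0,0,-4],0]

```text
t: 21.38
eef_pos: [585.7, -120.8, 242.3]
eef_rot: [-179.7, -0.2, 114.6]
force: [0.5, -0.6, -1.6]
finger_gap: 13.2
gripper_force: 49.9
```

>>> apply_moves:
  moves:
    - [0.8,[-4,0,-1],0]
    - [0.8,[-4,0,-1],0]
    - [0.8,[0,0,0],0]
    - [0.8,[0,0,0],0]

```text
t: 21.88
eef_pos: [620.5, -193.5, 263.4]
eef_rot: [-180.0, -0.0, 114.6]
force: [-0.6, -0.0, -1.9]
finger_gap: 13.4
gripper_force: 49.9
```

```bash
python3 - <<'E'
from lock import *
rep(tgt(16.5))
p,d,c=cap('wrist');np.savez('w12',p=p,d=d,pose=c['pose'])
u,v,P=cloud(c,d);h=(P-o)@n;L=(P-W)@B.T;a=lambda w:np.degrees(np.arctan(-w[1]/w[0]))
q=L[(np.hypot(*L.T)<20)&(h>15)&(h<24)];w=np.linalg.svd(q-q.mean(0),full_matrices=False)[2][0];s=(q-q.mean(0))@w;print('wing',len(q),q.mean(0),a(w),s.min(),s.max())
C=np.array([-10.03,69.14])+[16,79.7]
q=L[(np.hypot(*(L-C).T)<45)&(h>22)&(h<40)];w=np.linalg.svd(q-q.mean(0),full_matrices=False)[2][0];print('dial',len(q),a(w),q.mean(0)-C)
# key in grip: fork/disc relative to TCP
s,pp,T=tool();K=(P-pp)@T;m=(np.hypot(K[:,0],K[:,1])<30)&(K[:,2]>20)&(K[:,2]<70);q=K[m]
print('key',len(q),q.min(0),q.max(0))
E
```

```text
t 21.875 [ 620.5 -193.5  263.4] [-180.    -0.   114.6] F [-0.6 -0.  -1.9] gap 13.4
world d [-31.7  73.5 -95.2] tool d [80.   1.8 95.3]
wing 191 [ 0.99150008 -0.76389223] 36.16379068348263 -13.86584549056962 12.544594502283854<stdin>:7: RuntimeWarning: Mean of empty slice.
  ret = um.true_divide(
Traceback (most recent call last):
IndexError: index 0 is out of bounds for axis 0 with size 0
```

Wing at 36.2° (started -31.2°), about 1.18 rad, which is at the stop. Now to put the key down on the free mat in front of the console.

>>> apply_moves:
  moves:
    - [0.8,[4.1,-2.5,0],0]
    - [0.8,[4.1,-2.5,0],0]
    - [0.8,[4.1,-2.5,0],0]
    - [0.8,[4.1,-2.6,0],0]
    - [0.8,[4.1,-2.6,0],0]

```text
t: 22.55
eef_pos: [417.8, -58.4, 262.5]
eef_rot: [-180.0, -0.1, 114.7]
force: [-1.5, -0.3, -0.8]
finger_gap: 13.2
gripper_force: 50.1
```

>>> apply_moves:
  moves:
    - [0.8,[0,0,4],0]
    - [0.8,[0,0,5],0]
    - [0.8,[0,0,5],0]
    - [0.8,[0,0,3],0]
    - [0.8,[0,0,1],0]

```text
t: 23.18
eef_pos: [417.4, -58.8, 80.8]
eef_rot: [-179.8, -0.2, 114.7]
force: [0.1, -0.2, -1.2]
finger_gap: 13.1
gripper_force: 50.0
```

>>> apply_moves:
  moves:
    - [0.8,[0,0,0],0]
    - [0.8,[0,0,0],0]

```text
t: 23.42
eef_pos: [421.6, -60.6, 84.7]
eef_rot: [179.9, 0.1, 114.7]
force: [0.1, -0.1, -2.2]
finger_gap: 13.3
gripper_force: 50.0
```

```bash
python3 - <<'E'
from h import *
s,pp,T=tool();print(s['t'],pp,s['eef_rot'],s['force'])
p,d,c=cap('side')
u,v,P=cloud(c,d);m=(np.hypot(P[:,0]-pp[0],P[:,1]-pp[1])<32)&(P[:,2]<75)&(P[:,2]>6);q=P[m]
print(len(q),q[:,2].min())
for a in range(6,76,10):
    r=q[(q[:,2]>=a)&(q[:,2]<a+10)]
    if len(r):print(a,len(r),((r-pp)@T).mean(0).round(1),r.min(0).round(),r.max(0).round())
E
```

```text
23.425 [421.56810444 -60.55672614  84.69320659] [1.79856381e+02 1.31043125e-01 1.14657767e+02] [ 0.13946188 -0.08271541 -2.15126521]
170 24.102103773179465
16 3 [11.5  2.  59.8] [409. -54.  24.] [429. -43.  26.]
26 32 [11.1  7.7 53.2] [407. -65.  26.] [444. -37.  35.]
36 31 [14.   8.5 43.2] [407. -52.  36.] [439. -36.  46.]
46 86 [ 5.9  5.5 34.2] [408. -73.  46.] [441. -39.  55.]
56 12 [ 5.7  4.3 23.2] [413. -64.  56.] [430. -50.  65.]
66 6 [ 3.6  8.6 15.6] [422. -57.  66.] [431. -51.  72.]
```

>>> apply_moves:
  moves:
    - [0.8,[0,0,1],0]
    - [0.8,[0,0,0.8],0]
    - [0.8,[0,0,0.4],0]
    - [0.8,[0,0,0],0]
    - [0.8,[0,0,0],0]

```text
t: 24.1
eef_pos: [420.1, -60.3, 60.9]
eef_rot: [-180.0, -0.0, 114.6]
force: [0.6, 0.4, -2.6]
finger_gap: 13.0
gripper_force: 50.0
```

>>> apply_moves:
  moves:
    - [0.8,[0,0,0.15],0]
    - [0.8,[0,0,0],0]
    - [0.8,[0,0,0],0]

```text
t: 24.48
eef_pos: [420.4, -60.4, 60.1]
eef_rot: [180.0, 0.0, 114.6]
force: [-1.4, 1.0, 3.5]
finger_gap: 13.1
gripper_force: 50.9
```

>>> apply_moves:
  moves:
    - [0.8,[0,0,0.05],0]
    - [1.6,[0,0,0],0]
    - [2.2,[0,0,0],0]
    - [3.2,[0,0,0],0]
    - [3.2,[0,0,0],0]
  force: 20

```text
t: 25.1
eef_pos: [419.9, -60.2, 58.8]
eef_rot: [-180.0, -0.0, 114.6]
force: [1.1, -0.4, 0.2]
finger_gap: 32.1
gripper_force: 0.0
```

>>> apply_moves:
  moves:
    - [3.2,[0,0,-1],0]
    - [3.2,[0,0,-3],0]
    - [3.2,[0,0,-5],0]
    - [3.2,[0,0,-5],0]
    - [3.2,[0,0,-4],0]

```text
t: 25.72
eef_pos: [420.6, -60.4, 242.1]
eef_rot: [179.9, 0.1, 114.6]
force: [0.4, -0.3, 0.5]
finger_gap: 31.8
gripper_force: 0.0
```

>>> apply_moves:
  moves:
    - [3.2,[-3,0,0],0]
    - [3.2,[0,0,0],0]
    - [3.2,[0,0,0],0]

```text
t: 26.1
eef_pos: [431.9, -87.0, 238.6]
eef_rot: [-180.0, -0.1, 114.6]
force: [0.2, -0.3, 0.2]
finger_gap: 31.9
gripper_force: 0.0
```

```bash
python3 - <<'E'
from lock import *
rep(tgt(16.5))
p,d,c=cap('wrist');np.savez('w13',p=p,d=d,pose=c['pose']);save('w13',p)
u,v,P=cloud(c,d);m=(np.hypot(P[:,0]-420,P[:,1]+60)<40)
for a,b in((80,100),(20,30),(12,20)):
    q=P[m&(P[:,2]>a)&(P[:,2]<b)]
    if len(q)>4:print(a,len(q),cv2.minAreaRect(q[:,:2].astype(np.float32)),np.median(q[:,2]))
p,d,c=cap('top');np.savez('t13',p=p,d=d);u,v,P=cloud(c,d)
m=(np.hypot(P[:,0]-420,P[:,1]+60)<40)
for a,b in((80,100),(20,30)):
    q=P[m&(P[:,2]>a)&(P[:,2]<b)]
    if len(q)>4:print(a,len(q),cv2.minAreaRect(q[:,:2].astype(np.float32)),np.median(q[:,2]))
h=(P-o)@n;L=(P-W)@B.T;a=lambda w:np.degrees(np.arctan(-w[1]/w[0]))
C=np.array([-10.03,69.14])+[16,79.7]
q=L[(np.hypot(*(L-C).T)<45)&(h>22)&(h<42)]
if len(q)>20:
    w=np.linalg.svd(q-q.mean(0),full_matrices=False)[2][0];print('dial',len(q),a(w),q.mean(0)-C)
E
```

```text
t 26.1 [431.9 -87.  238.6] [-1.800e+02 -1.000e-01  1.146e+02] F [ 0.2 -0.3  0.2] gap 31.9
world d [156.9 -32.9 -70.5] tool d [-95.4 129.   70.2]
80 576 ((421.3778991699219, -58.41520690917969), (13.362191200256348, 35.467323303222656), 24.323156356811523) 90.73014330845544
20 297 ((420.48638916015625, -57.49749755859375), (33.63017272949219, 30.391794204711914), 27.507606506347656) 24.84289065847605
12 38 ((421.09576416015625, -57.294677734375), (27.915023803710938, 31.70941734313965), 24.05660057067871) 16.95523679775428
80 69 ((421.83648681640625, -58.675262451171875), (13.999286651611328, 34.510257720947266), 24.33841323852539) 92.32001243985178
20 52 ((422.4476623535156, -60.008018493652344), (32.51644515991211, 29.573055267333984), 10.442788124084473) 27.16972028061025
dial 109 37.14849531784347 [ 1.57044427 -0.9406352 ]
```

The key stands upright and released: paddle and disc centres agree within 1 mm and the top is at 91–92 mm. The dial is unchanged, so I hand in.

```bash
python3 -c "
from plant import ticket;print(ticket.sign_off())"
```

```text
the job is handed in; nothing more can be done
None
```

The job is handed in, with no verdict returned: by my measurements the dial is about 1° from the marker, the lock is at its stop (about 1.18 rad), and the key stands upright and released on the bench.

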